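# Unlock the folding lid stay and shut the spares case

### The arm

A 7-joint arm with a two-finger parallel gripper is mounted at the origin on a cart in front of the work surface, level with it; the furniture and walls round the work are solid. World frame = base frame: x ahead of the robot, y to its left, z up, the work surface at z = 0. Lengths are in mm, angles in rad, forces in N, time in s.
With the tool pointing down it reaches from about 400 to 925 mm from the base axis. Payload 5.6 kg.
Tool frame: the origin (TCP) lies midway between the tips of the shut fingers; the grasp point (between the pads) lies 19 mm behind it; z points along the fingers, y is the line along which they close (so a half turn about z gives the same grasp; the last joint's range is limited). The gripper opens to 85 mm and grips with 20 to 120 N. Pads are 22 mm wide; open, the fingers measure 114 mm over their backs; the gripper's body (76 mm by 85 mm) begins 54 mm behind the grasp point. The pads swing forward as they close: fully open they stand 13 mm farther back than shut.
Start: joints at [-0.043, 0.468, -0.012, 1.603, 0.006, 1.071, -0.056], TCP at [650.006, -0.043, 231.29] pointing down, gripper open.
Joint ranges: [-2.53, 2.53], [-0.31, 2.02], [-1.57, 1.55], [0.28, 2.44], [-1.29, 4.43], [0.15, 1.84], [-2.92, 2.92]. Speed limits (rad/s): [2.57, 2.57, 3.14, 3.14, 3.14, 3.14, 3.14].

### API

Orientations are given as a unit quaternion [w, x, y, z].
In Python, from station import r gives the robot as it stands. Calls block until the motion is done:
- r.goto(position, orientation): joint-space move of the TCP to a pose.
- r.move_straight(position, orientation=None, vel=150): straight line of the TCP; orientation=None keeps the orientation; vel is the mean speed in mm/s.
- r.goto_joints(angles): joint-space move.
- r.command_gripper(opening): finger opening in mm; the grip force is fixed at half the most; returns when the fingers have stopped.
- r.wait(seconds).
- r.solve_ik(position, orientation): joint angles nearest the present ones, or None.
- r.state(): the state.
- r.snapshot(name): name is "scene" or "side" or "wrist"; returns a dict with "color" (384x512x3 uint8, blue, green, red), "z_map" (384x512 float32, mm along the optical axis (not along the pixel's ray), 0 where there is no reading), "K" (3x3 intrinsics, pixels), "camera_from_world" (4x4, takes a point from world to camera coordinates); the wrist camera has in their place "T_tool_cam" (4x4, takes a point from camera to tool coordinates, whose origin is the TCP and whose axes are the flange's). Camera axes: x right, y up, looking along -z (the intrinsics and any distortion apply to the point x, -y, -z); pixel columns grow to the right and rows downward; lengths in mm; the calibration is good to about 2 mm. A picture is of the moment at which its call begins: read the wrist's pose just before it.
A pose or a line that the arm cannot do raises r.MotionError and nothing moves.
- r.sign_off(): hands the job in; it is judged then, once.
The state is a dict: "clock": time; "q": joint angles; "joint_vel": joint speeds; "joint_torque": joint torques, N m; "tcp_pos": TCP position; "eef_rot": TCP orientation; "wrist_force": force on the tool from outside, world axes, zero at the start; "ft_torque": the same for the moment, N m; "finger_gap": finger opening in mm; "gripper_force": force on a finger pad.
Only numpy, scipy, OpenCV 4.12 (cv2) and the standard library are available. Lean on these libraries where they do the work, as an engineer would, in place of code of your own. Each camera call takes 0.05 s, during which the arm holds its last target. There are 200 camera calls.

### The job

The blue spares case stands open, its lid propped by a folding steel stay on the case's front side whose knee is locked past centre. Lift the knee (a red-tipped pin stands out from it) past centre so that the stay unlocks, then lower the lid under control without letting it drop or slam, and press it down near its free edge, where the black pad is, until the catch snaps home and the lid is fully shut. Press firmly but with no more than about 25 N, as harder than 28 N bends the lid, and leave the other things on the table where they are.

Things in the scene. Friction and masses are not known exactly. Their poses are not given: they have to be found in the camera images.
- case: Blue case fixed on the table, 160 (its x) x 220 (its y) x 100 mm high, 6 mm walls. Origin: centre of its underside. Its -x side, the front, faces the robot (up to 0.3 rad askew) and carries the stay. The lid's hinge runs along x at the +y rim (y 110, z 100 mm); the lid's free edge comes down on the -y rim. A bail handle stands 27 mm out from the -y wall, 55 mm up.
- lid_angle (a joint): Lid angle, rad: 0 as found (75 deg open, propped), 1.309 shut. Stiff damped hinge (0.45 N m, 0.6 N m s): unlocked, the lid stays where it is left. In the last 0.045 rad a sprung catch resists, rising to a peak of 15 to 20 N at the pad 0.015 rad before shut; then it snaps, the resistance drops away and the lid is held on its stop. With the stay locked the lid cannot be pushed down.
- knee_bend (a joint): Bend of the stay's knee, rad: 0 as found, on its stop, 0.17 past centre (locked); 0.17 = arms in line (dead centre, lid a hair higher); above that the stay is unlocked and folds, and the lid comes down as the knee goes on; about 2.8 with the lid shut. It needs some 5 to 15 N at the pin.
- knee_pin (a point): Grip point on the axis of the knee pin: round steel, 12 mm diameter, along the case's x, standing out towards the robot from the stay bars 40 mm behind this point; red end cap, 17 mm diameter, from 18 to 24 mm in front of it. Free to turn. It moves on an arc of radius 50 mm about stay_pivot in the case's y-z plane: first up and towards the case's -y, then over the top and down.
- stay_pivot (a point): Point on the axis of the stay's lower pivot (case y -40, z 80 mm), in the plane of knee_pin. Lower arm 50 mm from pivot to knee; upper arm 112 mm from knee to the lid, 80 mm from its hinge. The lower arm rises 30 deg towards +y when locked; upright, the lid is about 57 deg open; at 60 deg above level towards -y, about 35 deg open.
- lid_hinge (a point): Point on the lid's hinge axis, mid-length; the axis runs along the case's x.
- lid_pad (a point): Centre of the top of the black rubber press pad (50 x 26 mm) midway along the lid's free edge, on its outer face: 195 mm from the hinge axis and 15.5 mm above it when shut. The frame turns with the lid: z is the pad's outward normal, -y points from hinge to free edge, x runs along the hinge.
- pack_lamp: white and green retail carton, 62 x 62 x 108 mm, standing; a bystander, leave it alone. Origin: centre of its underside
- sensor_card: carded white sensor under a clear blister, 118 x 80 x 23 mm; a bystander, leave it alone. Origin: centre of its underside
- bulb_box: white carton, 74 x 74 x 55 mm; a bystander, leave it alone. Origin: centre of its underside
- battery_2: white and green battery, 33 mm diameter, 62 mm high; a bystander, leave it alone. Origin: centre of its underside
- battery_3: white and green battery, 33 mm diameter, 62 mm high; a bystander, leave it alone. Origin: centre of its underside
- white_box_1: white carton, 68 x 115 x 60 mm; a bystander, leave it alone. Origin: centre of its underside
- calculator: black pocket calculator, 115 x 68 x 13 mm; a bystander, leave it alone. Origin: centre of its underside
- tape_roll: roll of brown packing tape lying flat, 120 mm across, 48 mm high; a bystander, leave it alone. Origin: centre of its underside
- lid: The blue lid: 164 mm (along the hinge) x 224 x 12 mm panel with its pad. Origin on the hinge axis, mid-length; axes as for lid_pad.

How it is judged (in metres and radians):
On the way, in this order (a step that is already met when the one before it is completed fails the run):
1. the stay is unlocked: its knee is lifted past centre (knee above 0.30 rad) (value of joint knee_bend above 0.3 rad), for 0.1 s.
2. the lid is more than half lowered (lid joint above 0.9 rad) (value of joint lid_angle above 0.9 rad), for 0.1 s.
At the end, for the whole second after the job is handed in: The lid is fully shut, snapped behind its catch (lid joint above 1.301 rad, i.e. within about 1.5 mm at the pad), with the stay folded (knee above 2.3 rad) and the lid at rest (value of joint lid_angle above 1.301 rad and value of joint knee_bend above 2.3 rad and velocity of joint lid_angle below 0.1 rad/s); the robot touches nothing.
It fails at once if the lid is dropped or slammed (turns faster than 1.5 rad/s before it meets the catch, below 1.25 rad) (velocity of joint lid_angle above 1.5 rad/s and value of joint lid_angle below 1.25 rad).
It fails at once if the robot presses on the lid with more than 28 N (contact force between any of the fingers, the arm and lid above 28 N).
It fails at once if another thing on the table is moved by more than 30 mm (distance of any of pack_lamp, sensor_card, bulb_box, battery_2, battery_3, white_box_1, calculator, tape_roll from where it was at the start of the episode above 0.03 m).
It also fails if it takes over 67 s, if anything falls off the work surface, if the arm or the gripper's body presses on something with over 40 N, if the wrist force passes 120 N, or if a joint passes its speed limit or range.

## Working session

There is one attempt and no reset: what is moved stays moved. The work goes in short steps, each a Python script; the robot and the scene stay as the last script left them, time stands still between calls to the robot, and variables do not carry over. Pictures are saved under pics/ and viewed, at most 10 in all, crops included, and the job is handed in when it is done.

```bash
ls; mkdir -p pics
cat > h.py <<'E'
import numpy as np, cv2
from station import r
def cloud(s):
    z=s["z_map"];K=s["K"];v,u=np.mgrid[:z.shape[0],:z.shape[1]]
    x=(u-K[0,2])/K[0,0]*z;y=(v-K[1,2])/K[1,1]*z
    p=np.stack([x,-y,-z,np.ones_like(z)],-1)
    W=p@np.linalg.inv(s["camera_from_world"]).T
    W=W[...,:3].copy();W[z==0]=np.nan
    return W
E
python3 - <<'E'
from h import *
import pickle
d={n:r.snapshot(n) for n in("scene","side")}
pickle.dump(d,open("d.pkl","wb"))
cv2.imwrite("pics/a.png",d["scene"]["color"]);cv2.imwrite("pics/b.png",d["side"]["color"])
for n in d: print(n,[k for k in d[n]],np.linalg.inv(d[n]["camera_from_world"]).round(2).tolist(),(d[n]["z_map"]>0).mean())
print(r.state())
E
```

```text
pics
scene ['color', 'z_map', 'K', 'camera_from_world'] [[-0.47, 0.69, -0.55, -249.93], [-0.88, -0.36, 0.29, 423.79], [0.0, 0.62, 0.78, 1256.15], [0.0, 0.0, 0.0, 1.0]] 0.9959564208984375
side ['color', 'z_map', 'K', 'camera_from_world'] [[-0.93, 0.23, -0.28, 131.82], [-0.36, -0.6, 0.71, 1011.33], [-0.01, 0.77, 0.64, 1089.44], [0.0, 0.0, 0.0, 1.0]] 0.9959615071614584
{'clock': 0.1, 'q': array([-0.04303366,  0.46827963, -0.01160724,  1.60354395,  0.0060173 ,
        1.07140885, -0.05632388]), 'joint_vel': array([ 0.00064918, -0.00105457,  0.00053576,  0.00010949,  0.00090661,
       -0.00098687,  0.00037972]), 'joint_torque': array([ 1.06754396e-03, -5.33521950e+01,  2.19214533e-02, -2.51963443e+01,
        1.15740488e-02,  4.25570266e-03,  1.47225879e-06]), 'tcp_pos': array([ 6.49490222e+02, -4.64770482e-02,  2.30434603e+02]), 'eef_rot': array([-5.20144606e-04,  7.07121534e-01,  7.07091573e-01, -6.11508988e-04]), 'wrist_force': array([ 0.07300066, -0.24598765,  0.59536934]), 'ft_torque': array([ 0.0308274 ,  0.04220046, -0.0650457 ]), 'gripper_force': 0.0, 'finger_gap': 85.20723942953038}
```

View pics/a.png

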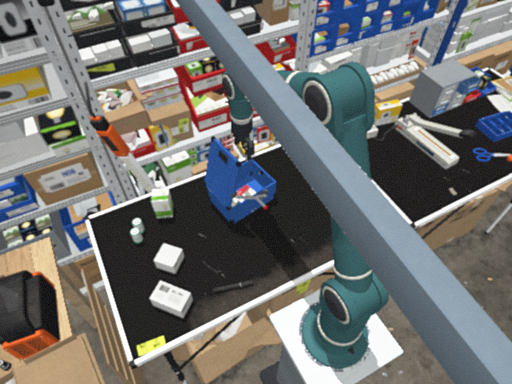

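View pics/b.png

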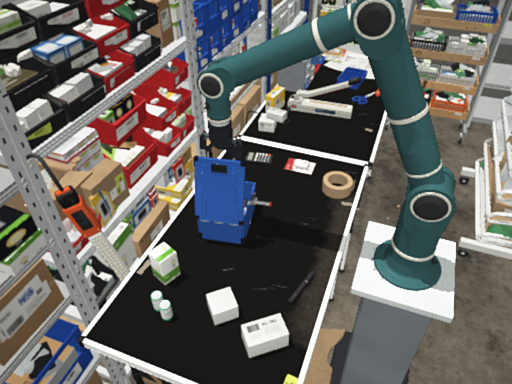

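The scene view shows the open case at about (240,190), with the lid on its left and the red pin cap at about (267,205). The side view shows the lid's outer face at (220,200) and the cap at about (262,204). Next I'll measure the blue points and the red cap.

Run:
```python
from h import *
import pickle
d=pickle.load(open("d.pkl","rb"))
crops=[]
for n,(x0,y0,x1,y1) in (("scene",(195,120,295,230)),("side",(180,140,290,250))):
    s=d[n];W=cloud(s);c=s["color"];h=cv2.cvtColor(c,cv2.COLOR_BGR2HSV)
    roi=np.zeros(h.shape[:2],bool);roi[y0:y1,x0:x1]=1
    red=roi&((h[...,0]<8)|(h[...,0]>172))&(h[...,1]>120)&(h[...,2]>70)
    k,l,st,ce=cv2.connectedComponentsWithStats(red.astype(np.uint8))
    for i in range(1,k):
        if st[i,4]>3: print(n,"red",st[i].tolist(),ce[i].round(1),np.nanmedian(W[l==i],0).round(1))
    blue=roi&(abs(h[...,0].astype(int)-110)<14)&(h[...,1]>130)
    P=W[blue];P=P[~np.isnan(P).any(1)];P=P[P[:,2]>3]
    np.save(n+"_blue.npy",P)
    print(n,len(P),P.min(0),P.max(0))
    # ransac planes
    rng=np.random.default_rng(0);Q=P.copy()
    for it in range(4):
        best=None
        for _ in range(1500):
            a,b,e=Q[rng.choice(len(Q),3,False)];nn=np.cross(b-a,e-a);L=np.linalg.norm(nn)
            if L<100: continue
            nn/=L;m=abs((Q-a)@nn)<2
            if best is None or m.sum()>best.sum(): best=m
        R=Q[best];m=R.mean(0);nn=np.linalg.svd(R-m)[2][2]
        print(" plane",len(R),nn.round(3),m.round(1),R.min(0).round(),R.max(0).round());Q=Q[~best]
    crops.append(cv2.resize(c[y0:y1,x0:x1],(400,440),interpolation=cv2.INTER_CUBIC))
cv2.imwrite("pics/c.png",np.hstack(crops))
```

```text
scene red [195, 120, 7, 9, 27] [196.9 122.8] [1048.    36.7   88.3]
scene red [199, 120, 32, 11, 42] [214.8 125. ] [1036.8  -42.7   48.9]
scene red [257, 126, 11, 10, 44] [261.1 129.1] [1042.  -291.4  -83.4]
scene red [223, 143, 2, 3, 5] [223.6 143.8] [1062.4  -90.3 -115.7]
scene red [239, 186, 10, 9, 43] [243.2 189.6] [661.9  -0.7  10. ]
scene red [263, 205, 5, 5, 16] [265.4 207.1] [478.9  -7.8 106.5]
scene 2976 [ 527.72254725 -148.58752162    3.01781514] [805.34759014 150.57638375 325.28105197]
 plane 1061 [-0.178  0.95   0.258] [610.2 108.3 218.3] [528.  69. 105.] [695. 151. 324.]
 plane 427 [0.982 0.186 0.004] [549.3  19.8  76.8] [ 528. -103.    3.] [574. 124. 317.]
 plane 221 [-0.182  0.983 -0.007] [608.8 126.1  53.2] [534. 111.   3.] [692. 143. 171.]
 plane 216 [ 0.171 -0.985 -0.007] [663.9 -80.9  59.1] [568. -97.   4.] [724. -69. 106.]
side red [180, 140, 2, 3, 4] [180.2 140.8] [1005.2 -311.7   49.4]
side red [268, 154, 3, 2, 6] [269.  154.5] [ 624.  -406.6    9.6]
side red [180, 157, 4, 9, 21] [181.2 161. ] [1033.5 -339.1  -85.8]
side red [284, 158, 6, 11, 31] [286.8 163.2] [ 533.8 -383.8   -0.6]
side red [288, 166, 2, 4, 6] [288.7 167.5] [ 516.9 -357.5    1.7]
side red [269, 201, 3, 6, 13] [270.2 204. ] [475.3  -1.3 106.9]
side 4067 [ 521.69133864 -314.98880349    3.00322166] [783.79286156 151.17273904 321.33331935]
 plane 1689 [ 0.171 -0.95  -0.26 ] [609.3 107.5 213.7] [522.  69. 103.] [696. 151. 320.]
 plane 657 [ 0.171 -0.95  -0.261] [607.5 109.6 216.8] [529.  71. 106.] [694. 150. 321.]
 plane 524 [-0.175  0.984 -0.02 ] [606.4 125.   51.9] [528. 110.   3.] [689. 142. 171.]
 plane 474 [-0.171  0.95   0.261] [614.3 104.9 213.6] [523.  65.  95.] [694. 145. 319.]
```

View pics/c.png

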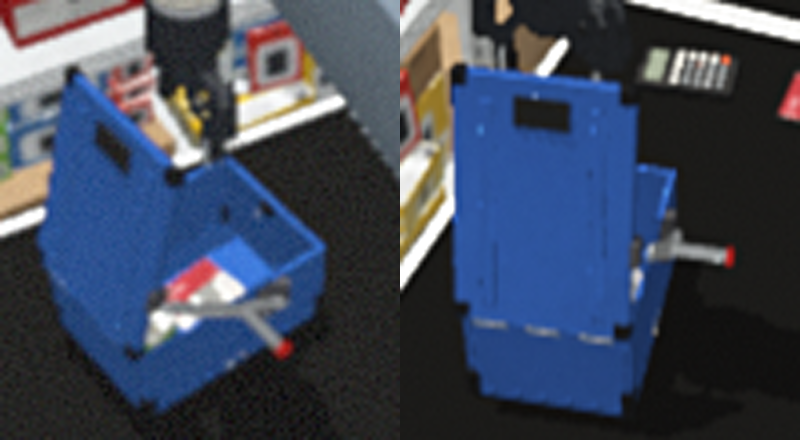

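The cap sits at about world (477,-5,106) and the case yaw is about 0.18. The knee position from the case model and the one from the cap agree to about 2 mm. I'll build the frame, check IK for the whole path and take a wrist look on approach.

```bash
cat >> h.py <<'E'
from scipy.spatial.transform import Rotation as Ro
yaw=0.179
ex=np.array([np.cos(yaw),np.sin(yaw),0]);ey=np.array([-np.sin(yaw),np.cos(yaw),0]);ez=np.array([0,0,1.])
CX,CY=624.,-94.4          # case origin in (ex,ey) coordinates
KX=491-CX                 # knee_pin case x
def w(x,y,z): return (CX+x)*ex+(CY+y)*ey+z*ez
def quat(z,y):
    q=Ro.from_matrix(np.c_[np.cross(y,z),y,z]).as_quat(); return q[[3,0,1,2]]
A=0.3
ZP=np.sin(A)*ex-np.cos(A)*ez
SGN=1
def pinq(s=1): return quat(ZP,s*ey)
def pintcp(phi,rad=50,back=0): # TCP when gripping the pin with lower arm at phi (deg)
    p=np.radians(phi); return w(KX,-40+rad*np.cos(p),80+rad*np.sin(p))+(19-back)*ZP
def pad(th,off=0,s=1):   # TCP pose pressing pad, lid th rad open, off mm outside
    n=np.sin(th)*ey+np.cos(th)*ez
    d=-np.cos(th)*ey+np.sin(th)*ez
    return w(0,110,100)+195*d+(15.5+off)*n, quat(-n,s*ex)
E
python3 - <<'E'
from h import *
for s in(1,-1):
    print(s,[None if (q:=r.solve_ik(pintcp(*a),pinq(s))) is None else q.round(2).tolist() for a in((30,50,120),(30,50,0),(90,),(120,),(140,))])
    print(s,[None if (q:=r.solve_ik(*pad(t,o,s))) is None else q.round(2).tolist() for t,o in((.75,40),(.6,0),(.3,0),(0,0))])
d=r.snapshot("side") if 0 else None
print(w(0,110,100),w(KX,3.3,105))
E
```

```text
1 [[0.3, 0.09, -0.33, 2.24, -0.03, 0.52, 1.74], [0.27, 0.38, -0.35, 2.25, 0.35, 0.25, 1.38], [0.43, 0.35, -0.41, 2.21, 0.22, 0.32, 1.61], [0.49, 0.38, -0.42, 2.2, 0.21, 0.32, 1.67], [0.51, 0.41, -0.43, 2.19, 0.24, 0.3, 1.68]]
1 [[-0.57, 0.49, 0.2, 1.69, 0.68, 1.25, -0.53], [-0.42, 0.49, 0.17, 1.73, 0.6, 1.07, -0.43], [-0.17, 0.51, 0.08, 1.72, 0.33, 0.91, -0.13], [0.07, 0.59, -0.03, 1.69, 0.02, 0.86, 0.21]]
-1 [[-0.17, 0.06, 0.15, 2.27, -0.11, 0.52, -1.32], [-0.14, 0.35, 0.12, 2.28, -0.36, 0.24, -1.09], [-0.05, 0.31, 0.13, 2.24, -0.36, 0.32, -0.99], [0.02, 0.33, 0.11, 2.23, -0.41, 0.32, -0.9], [0.07, 0.36, 0.09, 2.22, -0.44, 0.3, -0.84]]
-1 [[0.29, 0.79, -1.11, 1.63, 1.25, 1.77, 2.29], [0.51, 0.96, -1.33, 1.67, 1.37, 1.77, 2.3], [-0.66, 0.61, 0.77, 1.76, -0.15, 0.87, -2.87], [-0.38, 0.66, 0.61, 1.72, -0.46, 0.91, -2.54]]
[611.25235979 126.45122639 100.        ] [499.37487297  -2.22401576 105.        ]
```

Run:
```python
from h import *
r.move_straight(np.array([480,-10,240.]),vel=250)
r.command_gripper(45)
p=pintcp(30,50,120)
r.goto(p,pinq(-1))
st=r.state();s=r.snapshot("wrist")
Rm=Ro.from_quat(np.r_[st["eef_rot"][1:],st["eef_rot"][0]]).as_matrix()
print(st["clock"],st["tcp_pos"]-p,st["finger_gap"],s["T_tool_cam"].round(2).tolist())
T=np.eye(4);T[:3,:3]=Rm;T[:3,3]=st["tcp_pos"]
s["camera_from_world"]=np.linalg.inv(T@s["T_tool_cam"])
W=cloud(s);c=s["color"];h=cv2.cvtColor(c,cv2.COLOR_BGR2HSV)
# where the model pin points land
for nm,P in(("knee",w(KX,3.3,105)),("cap",w(KX-24,3.3,105)),("bars",w(KX+40,3.3,105)),("pivot",w(KX+40,-40,80))):
    q=s["camera_from_world"]@np.r_[P,1];uv=s["K"]@np.array([q[0],-q[1],-q[2]]);uv=uv[:2]/uv[2];print(nm,uv.round(1))
    if 0<=uv[0]<512 and 0<=uv[1]<384: cv2.circle(c,tuple(int(a) for a in uv),4,(0,255,0),1)
red=((h[...,0]<8)|(h[...,0]>172))&(h[...,1]>120)&(h[...,2]>70)
k,l,stt,ce=cv2.connectedComponentsWithStats(red.astype(np.uint8))
for i in range(1,k):
    if stt[i,4]>40:
        P=np.nanmedian(W[l==i],0);print(stt[i],ce[i].round(1),P.round(1),"case",(P@ex-CX).round(1),(P@ey-CY).round(1),P[2].round(1))
cv2.imwrite("pics/d.png",c)
```

```text
2.575 [0.37871571 0.06509136 0.31603994] 45.175578245599816 [[0.0, 0.96, 0.27, 67.75], [1.0, -0.0, -0.0, -1.35], [-0.0, 0.27, -0.96, -142.68], [0.0, 0.0, 0.0, 1.0]]
knee [261.5 193.6]
cap [261.5 223.5]
bars [261.6 144.1]
pivot [310.2 149.3]
[ 244   43   69   36 1179] [282.2  57.9] [658.4   0.9   8.5] case 24.0 -22.0 8.5
[249 217  23  10 189] [259.9 221.8] [476.9  -5.1 110.9] case -155.6 4.5 110.9
```

View pics/d.png

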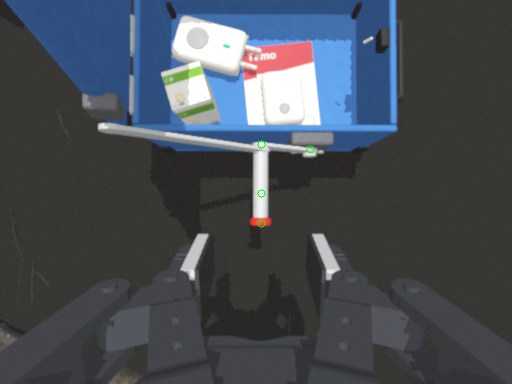

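The wrist view has the model pin points right on the real pin, knee at (261,194) and cap at (261,222). Descend, grip and lift the knee.

Run:
```python
from h import *
def show(t): s=r.state();print(t,round(s["clock"],2),s["tcp_pos"].round(1),s["wrist_force"].round(1),round(s["finger_gap"],1),round(s["gripper_force"],1));return s
q=pinq(-1)
r.move_straight(pintcp(30),q,vel=80);show("down")
r.command_gripper(5);s=show("grip")
for phi in range(36,121,6):
    r.move_straight(pintcp(phi),q,vel=30);s=show(phi)
    if np.linalg.norm(s["wrist_force"])>40: print("STOP");break
c=r.snapshot("side");cv2.imwrite("pics/e.png",cv2.resize(c["color"][120:280,150:330],(720,640))[:600])
```

```text
down 4.28 [505.1  -1.2  87.3] [ 1.2  0.4 -0.1] 44.6 0.0
grip 4.68 [505.   -1.4  87.2] [-2.4 -2.2  5. ] 10.1 58.4
36 5.01 [505.5  -3.8  91.5] [-1.4  0.7  3. ] 10.0 59.1
42 5.33 [505.9  -6.4  95.2] [ 2.8  4.8 -5.1] 9.9 58.7
48 5.66 [506.4  -9.4  98.9] [ 1.   6.2 -2.5] 9.8 58.7
54 5.98 [507.  -12.6 102.4] [-0.4  8.8  0.8] 10.2 58.7
60 6.31 [507.6 -16.  105.5] [-1.9 10.6  4.4] 9.7 58.7
66 6.63 [508.3 -19.6 108.2] [-4.5 12.4  8.7] 10.3 58.9
72 6.96 [509.  -23.3 110.4] [-8.  15.1 16.4] 9.7 59.0
78 7.28 [509.7 -27.2 112.4] [-12.1  17.7  24.2] 9.8 59.5
84 7.61 [511.1 -34.3 113.5] [-12.4  13.4  24.9] 9.6 61.8
90 7.93 [512.4 -41.7 113.6] [-9.3  5.5 21.1] 9.7 62.7
96 8.26 [513.1 -45.3 113.5] [-12.1  11.7  25.1] 9.9 63.2
102 8.58 [514.2 -51.5 112.2] [-7.8  8.5 16.8] 9.8 63.7
108 8.91 [515.2 -57.4 110.1] [-3.2  7.   7.2] 10.0 64.0
114 9.23 [516.2 -62.6 107.5] [ 1.6  4.7 -2.8] 9.9 64.3
120 9.56 [516.8 -66.4 105.6] [-2.4  7.1  6.2] 9.7 65.3
```

View pics/e.png

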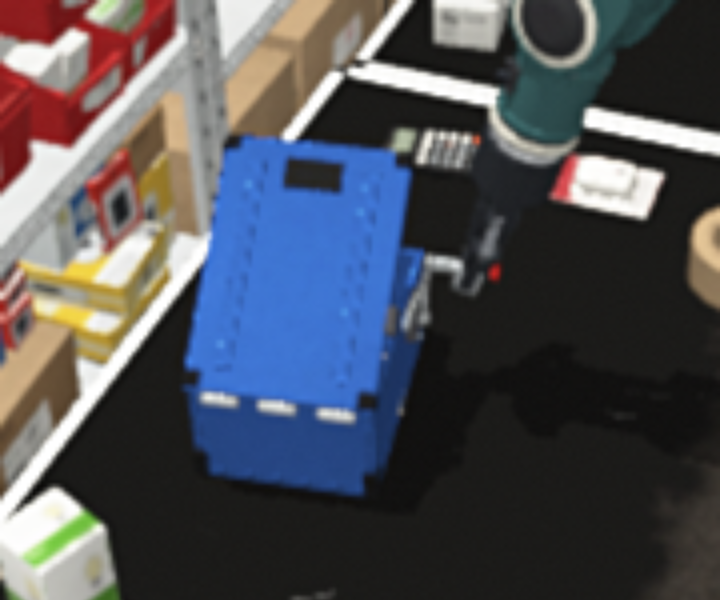

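The lid is now about 35–40° open, the stay is folding, and the grip on the pin is intact. Next: release, retract, measure the lid angle and hover over the pad.

Run:
```python
from h import *
q=pinq(-1)
r.command_gripper(45)
p=r.state()["tcp_pos"]
r.move_straight(p-110*ZP,q,vel=150)
r.move_straight(p-110*ZP+np.array([-20,0,140]),q,vel=200)
s=r.snapshot("side");W=cloud(s);h=cv2.cvtColor(s["color"],cv2.COLOR_BGR2HSV)
C=np.stack([W@ex-CX,W@ey-CY,W[...,2]],-1)
m=(abs(h[...,0].astype(int)-110)<14)&(h[...,1]>130)&(abs(C[...,0])<70)&(C[...,1]<90)&(C[...,1]>-90)&(C[...,2]>115)
P=C[m];a=np.polyfit(P[:,1],P[:,2],1);th=np.arctan(-a[0]);print("lid open",th,m.sum(),np.abs(np.polyval(a,P[:,1])-P[:,2]).mean())
dk=(h[...,2]<60)&(abs(C[...,0])<40)&(C[...,1]<0)&(C[...,1]>-110)&(C[...,2]>150)
P=C[dk];print("pad",len(P),P.mean(0).round(1),"model",110-195*np.cos(th)+15.5*np.sin(th),100+195*np.sin(th)+15.5*np.cos(th))
r.command_gripper(0)
pp,qq=pad(th,50)
r.goto(pp,qq);st=r.state();print(st["clock"],st["tcp_pos"]-pp,st["wrist_force"].round(1))
```

```text
lid open 0.6559982236409976 2130 3.027015465599134
pad 82 [ -2.  -36.5 230.1] model -35.071459933242565 231.2231744503904
13.2167 [-0.21529891 -0.76614012 -0.3133705 ] [-0.1  0.5  0.1]
```

Run:
```python
from h import *
p,q=pad(.656,6);r.move_straight(p,q,vel=100)
b=r.state()["wrist_force"]
def F(): return np.linalg.norm(r.state()["wrist_force"]-b)
th=.656;ok=True
while th>.09 and ok:
    p,q=pad(th);r.move_straight(p,q,vel=60);f=F();print(round(th,3),round(f,1),end="; ");ok=f<18;th-=.04
pk=0
th=.08
while ok:
    p,q=pad(th);r.move_straight(p,q,vel=15);f=F();e=r.state()["tcp_pos"]-p
    print(round(th,4),round(f,1),round(e[2],1),end="; ");pk=max(pk,f)
    if f>21.5 or th<-.06 or (pk>12 and f<.5*pk): break
    th-=.003 if f<14 else .0015
print("\nclock",r.state()["clock"])
```

```text
0.656 1.0; 0.616 1.3; 0.576 0.6; 0.536 1.2; 0.496 1.8; 0.456 1.2; 0.416 0.5; 0.376 1.7; 0.336 0.5; 0.296 0.9; 0.256 1.7; 0.216 0.7; 0.176 1.3; 0.136 1.3; 0.096 1.4; 0.08 1.0 -0.0; 0.077 1.3 -0.0; 0.074 0.9 -0.0; 0.071 0.8 -0.1; 0.068 1.3 -0.1; 0.065 0.9 -0.1; 0.062 1.2 -0.1; 0.059 0.8 -0.1; 0.056 1.4 -0.1; 0.053 0.6 -0.1; 0.05 1.0 -0.1; 0.047 1.3 -0.1; 0.044 1.8 -0.0; 0.041 0.4 0.0; 0.038 1.9 0.1; 0.035 3.6 0.2; 0.032 4.8 0.3; 0.029 6.2 0.4; 0.026 7.3 0.7; 0.023 8.5 0.9; 0.02 10.3 1.2; 0.017 11.1 1.3; 0.014 12.8 1.6; 0.011 15.3 2.0; 0.0095 15.9 2.1; 0.008 17.9 2.2; 0.0065 17.6 2.4; 0.005 17.9 2.5; 0.0035 19.3 2.5; 0.002 19.8 2.7; 0.0005 20.6 2.8; -0.001 17.1 2.6; -0.0025 12.0 1.9; -0.0055 9.2 1.0; 
clock 26.6333
```

The force peaked at 20.6 N and then dropped, which looks like the snap. I'll press a bit more to seat the lid, then retract and check.

Run:
```python
from h import *
th=-.0055
while th>-.08:
    th-=.0015
    p,q=pad(th);r.move_straight(p,q,vel=15);s=r.state();f=np.linalg.norm(s["wrist_force"])
    print(round(th,4),round(f,1),round((s["tcp_pos"]-p)[2],1),s["tcp_pos"][2].round(1),end="; ")
    if f>18: break
r.wait(.3);s=r.state();print("\n",s["wrist_force"],s["tcp_pos"])
p=s["tcp_pos"];r.move_straight(p+[0,0,120],vel=80)
r.move_straight(p+[-180,-60,200],vel=250);r.wait(.3)
s=r.snapshot("side");W=cloud(s);h=cv2.cvtColor(s["color"],cv2.COLOR_BGR2HSV)
C=np.stack([W@ex-CX,W@ey-CY,W[...,2]],-1)
m=(abs(h[...,0].astype(int)-110)<14)&(h[...,1]>130)&(abs(C[...,0])<75)&(abs(C[...,1])<100)&(C[...,2]>95)
P=C[m];a=np.polyfit(P[:,1],P[:,2],1);print("lid open",-a[0],m.sum(),r.state()["clock"],r.state()["wrist_force"])
cv2.imwrite("pics/f.png",cv2.resize(s["color"][120:280,150:330],(720,640))[:600])
```

```text
-0.007 10.8 1.3 115.4; -0.0085 12.7 1.6 115.4; -0.01 13.7 1.8 115.4; -0.0115 17.0 2.1 115.4; -0.013 18.1 2.4 115.4; 
 [-7.00449471  0.60932926 17.60903333] [646.37133475 -65.45268087 115.32723953]
lid open -0.00027468960534719 1554 31.1917 [0.64992302 0.74116987 0.14865113]
```

View pics/f.png

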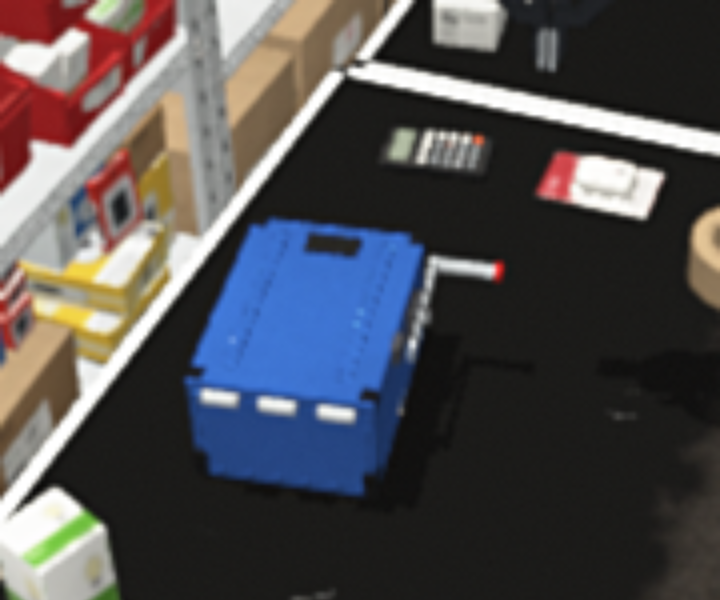

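The lid is level and seated (pad top stopped at 115.3 mm against a nominal 115.5), the stay is folded, the arm is clear and the bystanders haven't moved.

```bash
python3 -c "
from h import *
print(r.sign_off())"
```

```text
the job is handed in; nothing more can be done
None
```

The job is handed in: the stay is unlocked and folded, and the lid was lowered under control and snapped shut (peak press about 21 N); the arm is clear and the bystanders in view look unmoved, but the hand-in returned no verdict.

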